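# Tip the scrap hopper into the pan

## Robot

A 7-joint arm with a two-finger parallel gripper is mounted at the origin on the work surface. World frame = base frame: x ahead of the robot, y to its left, z up, the work surface at z = 0. Lengths are in m, angles in rad, forces in N, time in s.
With the tool pointing down it reaches from about 0.35 to 0.9 m from the base axis. Payload 8.1 kg.
Tool frame: the origin (TCP) lies between the finger pads; the fingertips stand 25 mm ahead of it and the grasp point (between the pads) lies 6 mm ahead of it; z points along the fingers, y is the direction in which the jaws open and shut (so a half turn about z gives the same grasp; the last joint's range is limited). The gripper opens to 92 mm and grips with 3 to 60 N. Pads are 19 mm wide; open, the fingers measure 130 mm over their backs; the gripper's body (75 mm by 190 mm) begins 47 mm behind the grasp point.
Start: joints at [1.133, 0.434, 0.025, 1.573, -0.012, 1.134, -0.075], TCP at [0.205, -0.59, 0.252] pointing down, gripper open.
Joint ranges: [-2.62, 2.62], [-0.44, 2.09], [-1.27, 1.32], [0.08, 2.57], [-1.32, 4.46], [0.12, 2], [-2.74, 2.74]. Speed limits (rad/s): [2.22, 2.22, 3.01, 3.01, 3.14, 3.14, 3.14].

## Interface

Orientations are given as a rotation vector (axis times angle).
In Python, from cell import * gives the robot as it stands.
- The arm moves only by the shell command python3 -m jog 'ROWS' [FORCE]. ROWS is JSON, one flat list of numbers, 5 for each row, row after row: the finger opening in mm, from 0 to 91.8, then the shift along the tool's x, y, z in units of 40 mm (1.0 is 40 mm), then the turn about the tool's z in units of 6 degrees (1.0 is 6 degrees). A call has 1 to 20 rows; each row shifts and turns the pose as measured when the row begins, along the tool's axes as they then stand; what a row does not reach is not made up. A row lasts 1/12 s, in which the tool goes at most 41.7 mm and 7.16 degrees, less where a joint would pass 70% of its speed; a pose out of reach is approached as far as the arm can. A call is refused whole if a number of a shift passes 1 or a number of a turn 1, either way. A call with a gripper value outside its range is refused whole. The fingers move at their own pace and stop on an object; FORCE is the grip in N (left out, the last holds). Time passes only in rows, so rows that do not move let the fingers close. It gives the time, the measured TCP pose, the force and the opening at its end, in the units of the state.
- observe(): the state, without advancing time (a new reading comes with each control period).
- get_image(name): name is "scene" or "top" or "wrist"; returns the picture (384x512x3 uint8, red, green, blue); there is no depth.
- camera_params(name): a dict with "intrinsics" (3x3 intrinsics, pixels), "dist_coeffs" ([k1, k2, p1, p2, k3] as OpenCV has them; the pictures are not rectified), "xyz" and "orientation" of the camera in the world. Camera axes: x right, y down, z forward; pixel columns grow to the right and rows downward; lengths in m; the calibration is good to about 2 mm. A picture is of the moment at which its call begins: read the wrist's pose just before it. camera_params takes no time and is no camera call; for the wrist camera it gives the pose at the moment of the call.
- sign_off(): hands the job in, once; it reports no verdict.
The state is a dict: "clock": time; "joints": joint angles; "dq": joint speeds; "joint_efforts": joint torques, N m; "position": TCP position; "ee_rot": TCP orientation; "force": force on the tool from outside, world axes, zero at the start; "ft_torque": the same for the moment, N m; "width": opening from 0.0 (shut) to 1.0 (fully open).
Only numpy, scipy, OpenCV 4.12 (cv2) and the standard library are available. Lean on these libraries where they do the work, as an engineer would, in place of code of your own. Each camera call takes 0.05 s, during which the arm holds its last target. There are 200 camera calls.

## Task

Empty the flip-top scrap hopper: bring the pan until it sits centred on the bench under the hopper, then turn the crank over so that the hopper goes upside down, its lid falls open and all four glass offcuts drop into the pan. Then crank the hopper all the way back upright with its lid shut, let go, and leave the pan with the offcuts on the bench under the hopper; do not disturb the other things on the bench.

Things in the scene. Friction and masses are not known exactly. Their poses are not given: they have to be found in the camera images.
- stand: Tipping stand, bolted to the bench. Its z axis is up; its origin lies on the bench directly below the middle of the hopper. Its +x points away from the robot (give or take its yaw). A grey column 34 mm thick (y from -115 to -149 mm, foot plate 130 x 100 x 12 mm with y from -100 to -200 mm) carries a shaft along y at 200 mm height; the hopper hangs on the free end of the shaft, so below the hopper the bench is open from +y and from both x sides.
- axis (a point): Middle of the hopper on the shaft axis, 200 mm above the stand's origin; the axis runs along the stand's y. The hopper is a dark steel open-topped box 100 (x) x 120 (y) x 80 mm, upright its floor is 155 mm and its rim 235 mm above the bench; a clear flip lid in a steel rim covers it, hinged along the rim edge on the stand's -x side. It has no latch.
- hopper_box (a joint): Turn of hopper and crank together: 0 = upright (stop), 2.97 rad = upside down (stop). Growing turns the top of the hopper towards the stand's +x and then down, and the crank from -x over the top to +x. It has light friction (about 0.12 Nm) and stays where it is left.
- flip_lid (a joint): Opening of the lid against the hopper: 0 = shut, up to 1.7 rad. Swings freely: shut by its weight while the hopper is upright, it falls open past about 1.6 rad of hopper turn and falls shut again on the way back. Open it hangs to about 80 mm above the bench.
- crank_grip (a point): Middle of the crank's black handle: a freely spinning sleeve 18 mm in diameter and 76 mm long, parallel to the shaft (stand's y), 70 mm from the shaft axis, at y = -207 mm of the stand. With the hopper upright it lies on the -x side, 5 degrees above the level of the axis. The crank arm is at its +y end (y = -159 mm).
- pan: Loose aluminium scrap pan 180 (x) x 170 (y) x 50 mm high, walls 3 mm, about 0.5 kg. Origin at the centre of its underside, z up. It has a raised steel bar handle on its -x side.
- pan_handle (a point): Middle of the pan's handle: a round bar 16 mm in diameter, 100 mm long along the pan's y, at x = -145 mm and 85 mm above the underside, clear above the pan's walls, on a thin bracket near each end; the pan can be slid along the bench by it.
- offcut0: Loose glass rod offcut, 18 mm in diameter, 66 mm long, origin at its centre, axis along its y; starts inside the hopper.
- offcut1: Loose glass rod offcut, 18 mm in diameter, 74 mm long, origin at its centre, axis along its y; starts inside the hopper.
- offcut2: Loose glass rod offcut, 20 mm in diameter, 62 mm long, origin at its centre, axis along its y; starts inside the hopper.
- offcut3: Loose glass rod offcut, 18 mm in diameter, 70 mm long, origin at its centre, axis along its y; starts inside the hopper.
- paste_jar: White jar with steel cap, 72 mm across, 85 mm high. Bystander.
- marver: Dark steel block 100 x 70 x 22 mm. Bystander.
- paddle: Flat black paddle with round wooden handle, lying, 230 mm long, 60 mm wide, 22 mm high. Bystander.
- hammer: Hammer with a wooden handle, about 300 mm long, lying flat. Bystander.
- mug: Blue mug, 80 mm across, 90 mm high. Bystander.
- cork_block: Cork block 70 x 60 x 40 mm. Bystander.

How it is judged:
By the outcome, as a careful person would: the job done as asked, in the order asked, and still so for the second after the job is handed in, with the robot touching nothing.
It also fails if it takes over 72 s, if anything falls off the work surface, if the arm or the gripper's body presses on something with over 40 N, if the wrist force passes 120 N, or if a joint passes its speed limit or range.

## Working session

There is one attempt and no reset: what is moved stays moved. The work goes in short steps, Python scripts to look and compute and a shell command to move; the robot and the scene stay as the last step left them, time stands still between calls to the robot, and variables do not carry over. Pictures are saved under pics/ and viewed, about 8 in all and at most 12, crops included, and the job is handed in when it is done.

```bash
ls; mkdir -p pics; python3 - <<'E'
from cell import *
import cv2,numpy as np
for n in("scene","top"):
    im=get_image(n); cv2.imwrite(f"pics/{n}0.png",im[:,:,::-1])
    p=camera_params(n); print(n,{k:np.round(v,4).tolist() for k,v in p.items()})
s=observe(); print({k:np.round(v,3).tolist() for k,v in s.items()})
E
```

```text
pics
scene {'intrinsics': [[350.5743, 0.0, 257.0772], [0.0, 350.5743, 187.5729], [0.0, 0.0, 1.0]], 'dist_coeffs': [-0.0868, 0.0, 0.0, 0.0, 0.0], 'xyz': [1.2664, 0.3403, 0.9224], 'orientation': [-1.2577, -2.1977, 0.9884]}
top {'intrinsics': [[392.7125, 0.0, 255.2458], [0.0, 392.7125, 187.75], [0.0, 0.0, 1.0]], 'dist_coeffs': [-0.081, 0.0, 0.0, 0.0, 0.0], 'xyz': [0.3698, -0.091, 1.4586], 'orientation': [-2.1487, 2.1603, -0.1352]}
{'clock': 0.1, 'joints': [1.133, 0.435, 0.025, 1.574, -0.012, 1.134, -0.075], 'dq': [-0.001, -0.001, -0.0, -0.002, -0.0, -0.003, 0.0], 'joint_efforts': [0.004, -66.913, 0.988, -31.515, -0.061, 0.037, 0.0], 'position': [0.205, -0.59, 0.251], 'ee_rot': [-3.096, -0.523, 0.001], 'force': [0.771, -0.3, -0.161], 'ft_torque': [0.033, -0.001, -0.006], 'width': 1.0}
```

View pics/top0.png

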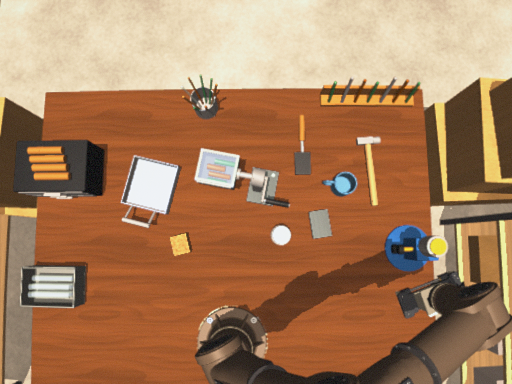

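View pics/scene0.png

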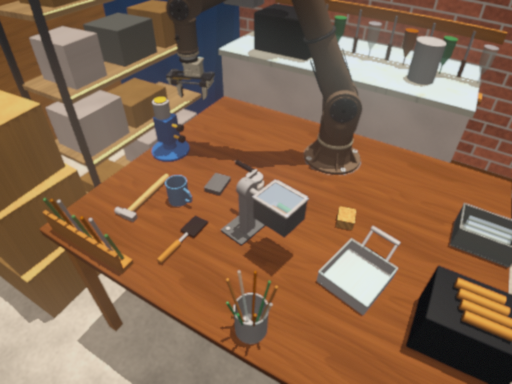

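The top view shows the pan at about (150,185) with its handle at (140,216). The hopper is at (218,168), the crank handle at (276,201), the cork at (180,244) and the jar at (281,235). I'll measure from an enlarged crop.

```bash
cat > h.py <<'E'
from cell import *
import cv2,numpy as np
from scipy.spatial.transform import Rotation as R
def ray(n,uv,p=None):
    p=p or camera_params(n); K=np.array(p["intrinsics"]);D=np.array(p["dist_coeffs"])
    q=cv2.undistortPoints(np.array(uv,float).reshape(-1,1,2),K,D).reshape(-1,2)
    return np.array(p["xyz"]),np.c_[q,np.ones(len(q))]@R.from_rotvec(p["orientation"]).as_matrix().T
def onplane(n,uv,z,p=None):
    c,d=ray(n,uv,p); return c+d*((z-c[2])/d[:,2])[:,None]
def proj(n,P,p=None):
    p=p or camera_params(n); r=R.from_rotvec(p["orientation"]).as_matrix().T
    return cv2.projectPoints(np.array(P,float).reshape(-1,3),r,-r@np.array(p["xyz"]),np.array(p["intrinsics"]),np.array(p["dist_coeffs"]))[0].reshape(-1,2)
E
python3 - <<'E'
from h import *
im=cv2.imread("pics/top0.png")
cv2.imwrite("pics/crop1.png",cv2.resize(im[130:250,110:300],None,fx=4,fy=4,interpolation=cv2.INTER_CUBIC))
E
```

```text
(no output)
```

View pics/crop1.png

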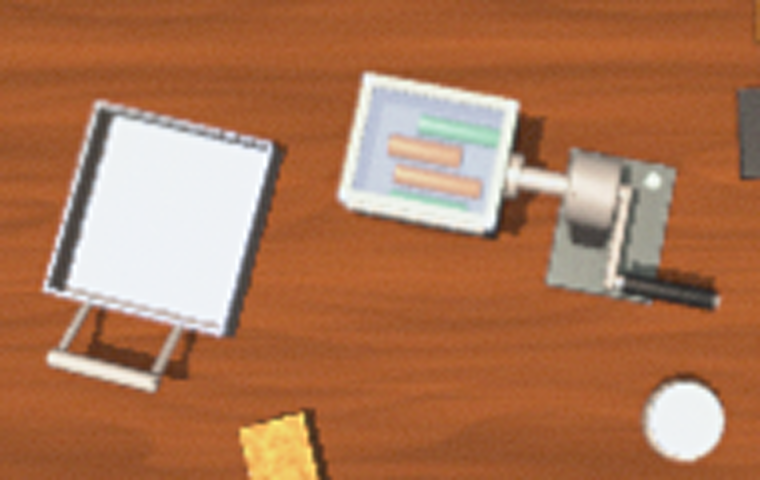

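The crop shows clear corners for the pan rim, hopper rim and foot plate, plus the ends of the pan handle and crank grip.

```bash
python3 - <<'E'
from h import *
f=lambda L,z:onplane("top",np.array(L)/4+[110,130]-0.375,z)[:,:2]
def show(n,a): print(n,np.round(a,3).tolist(),"mean",np.round(a.mean(0),3))
ang=lambda v:np.degrees(np.arctan2(v[1],v[0]))
pan=f([(97,102),(273,142),(230,335),(45,292)],.05); show("pan",pan)
print("pan yaw x:",ang(pan[0]-pan[3]),ang(pan[1]-pan[2]),"y:",ang(pan[0]-pan[1])-90,ang(pan[3]-pan[2])-90)
h=f([(49,358),(155,384)],.085); show("ph",h); print(ang(h[0]-h[1])-90)
b=f([(366,73),(520,100),(492,235),(340,198)],.238); show("hop",b)
print(ang(b[0]-b[3]),ang(b[1]-b[2]),ang(b[0]-b[1])-90,ang(b[3]-b[2])-90)
c=f([(622,283),(717,300)],.206); show("crank",c); print(ang(c[0]-c[1])-90)
p=f([(572,150),(675,168),(648,302),(548,284)],.012); show("foot",p)
print(ang(p[0]-p[3]),ang(p[1]-p[2]),ang(p[0]-p[1])-90,ang(p[3]-p[2])-90)
for y in (-10,-11,-12,-13):
  r=np.radians(y);M=np.array([[np.cos(r),-np.sin(r)],[np.sin(r),np.cos(r)]])
  print(y,"from foot",p.mean(0)-M@[0,-.15],"from crank",c.mean(0)-M@[-.0697,-.207],"panh->pan",h.mean(0)-M@[-.145,0])
E
```

```text
pan [[0.674, 0.359], [0.635, 0.194], [0.459, 0.23], [0.499, 0.401]] mean [0.567 0.296]
pan yaw x: -13.407165799357237 -11.394735167563987 y: -13.278277616507395 -13.0179954375608
ph [[0.437, 0.383], [0.414, 0.287]] mean [0.425 0.335]
-13.500780306133734
hop [[0.655, 0.083], [0.632, -0.04], [0.525, -0.018], [0.555, 0.102]] mean [0.592 0.032]
-10.80185588213005 -11.512023246567214 -10.5279712298084 -14.064060742860548
crank [[0.489, -0.12], [0.475, -0.196]] mean [ 0.482 -0.158]
-10.522624256506418
foot [[0.633, -0.079], [0.616, -0.175], [0.49, -0.148], [0.507, -0.056]] mean [ 0.562 -0.115]
-10.261504327285559 -11.961176678339454 -10.375593078789976 -10.55840768545552
-10 from foot [0.58763479 0.03308183] from crank [0.58701836 0.03371153] panh->pan [0.568281   0.30986846]
-11 from foot [0.59020891 0.03260475] from crank [0.59034897 0.03185705] panh->pan [0.56781982 0.30738014]
-12 from foot [0.59277431 0.03208281] from crank [0.5936467  0.02994472] panh->pan [0.56731528 0.30490025]
-13 from foot [0.59533022 0.03151618] from crank [0.59691055 0.02797512] panh->pan [0.56676754 0.30242954]
```

```bash
cat >> h.py <<'E'
O=np.array([.590,.032]); YAW=-11.
def M(deg):
    r=np.radians(deg); return np.array([[np.cos(r),-np.sin(r)],[np.sin(r),np.cos(r)]])
def S(x,y): return O+M(YAW)@[x,y]      # stand -> world
def plan(xy,z,jaw):
    s=observe(); m=R.from_rotvec(s["ee_rot"]).as_matrix()
    a=np.degrees(np.arctan2(m[1,1],m[0,1])); t=-((jaw-a+90)%180-90)/6
    p=np.array(s["position"]); d=m.T@(np.array([*xy,z])-p)/.04
    print("clk %.1f"%s["clock"],"pos",p.round(4),"stand",(M(-YAW)@(p[:2]-O)).round(4),"jaw %.1f w %.1f"%(a,s["width"]*92),"F",np.round(s["force"],1),"tilt",m[:,2].round(3)[:2])
    print("  need tool units",d.round(2),"turn %.2f"%t)
E
python3 -m jog '[91,0,0,-0.5,-1, 91,0,0,-0.5,-1, 91,0,0,-0.5,-1, 91,0,0,-0.5,-1, 91,0,0,-0.5,-1, 91,0,0,-0.5,-1, 91,0,0,-0.5,-1, 91,0,0,-0.5,-1, 91,0,0,0,-1, 91,0,0,0,-0.8]' 20
python3 - <<'E'
from h import *
print(onplane("top",[(180,244)],.04),onplane("top",[(281,235)],.085),onplane("top",[(405,247),(437,246)],.2))
plan((.38,0),.40,-13); plan((.426,.334),.25,-13)
E
```

```text
clock: 0.93
position: [0.2044, -0.5877, 0.4126]
ee_rot: [-2.384, -2.023, -0.006]
force: [-0.7, 0.5, -0.3]
width: 0.988
[[0.34937322 0.18317938 0.04      ]] [[ 0.37978107 -0.17713124  0.085     ]] [[ 0.33670148 -0.56849649  0.2       ]
 [ 0.33820862 -0.67477392  0.2       ]]
clk 0.9 pos [ 0.2044 -0.5877  0.4126] stand [-0.2602 -0.6818] jaw -9.4 w 90.9 F [-0.7  0.5 -0.3] tilt [-0.007  0.013]
  need tool units [15.21  1.94  0.48] turn 0.60
clk 0.9 pos [ 0.2044 -0.5877  0.4126] stand [-0.2602 -0.6818] jaw -9.4 w 90.9 F [-0.7  0.5 -0.3] tilt [-0.007  0.013]
  need tool units [23.58  1.75  4.34] turn 0.60
```

```bash
python3 -m jog '[91,1,0.2,0,0.6, 91,1,0.2,0,0, 91,1,0.2,0,0, 91,1,0.2,0,0, 91,1,0.2,0,0, 91,1,0.2,0,0, 91,1,0.2,0,0, 91,1,0.2,0,0, 91,1,0.2,0,0, 91,1,0.1,0,0, 91,1,0.1,0,0, 91,1,0,0,0, 91,1,0,0,0, 91,1,0,0,0, 91,1,0,0,0, 91,1,0,0.3,0, 91,1,0,0.3,0, 91,1,0,0.3,0, 91,1,0,0.3,0, 91,1,0,0.3,0]'
python3 - <<'E'
from h import *
plan((.426,.334),.25,-13)
E
```

```text
clock: 2.6
position: [0.4546, 0.1881, 0.3571]
ee_rot: [-2.457, -1.933, -0.002]
force: [1.6, -0.7, 1.1]
width: 0.994
clk 2.6 pos [0.4546 0.1881 0.3571] stand [-0.1627  0.1274] jaw -13.6 w 91.5 F [ 1.6 -0.7  1.1] tilt [-0.009  0.013]
  need tool units [ 3.35 -1.52  2.73] turn -0.10
```

```bash
python3 -m jog '[91,0.8,-0.4,0.6,0, 91,0.8,-0.4,0.6,0, 91,0.8,-0.4,0.6,0, 91,0.8,-0.3,0.6,0, 91,0,0,0.2,0,91,0,0,0,0]'
python3 - <<'E'
from h import *
plan((.426,.334),.25,-13)
p=camera_params("wrist"); im=get_image("wrist"); cv2.imwrite("pics/w1.png",im[:,:,::-1])
print(np.round(p["xyz"],3),np.round(proj("wrist",[[.426,.334,.085],[.567,.299,0]],p)))
import json;json.dump({k:np.array(v).tolist() for k,v in p.items()},open("w1.json","w"))
E
```

```text
clock: 3.1
position: [0.4231, 0.3325, 0.2534]
ee_rot: [-2.443, -1.939, 0.002]
force: [0.1, -1.0, 0.4]
width: 0.988
clk 3.1 pos [0.4231 0.3325 0.2534] stand [-0.2212  0.2631] jaw -13.1 w 90.9 F [ 0.1 -1.   0.4] tilt [-0.015  0.017]
  need tool units [0.05 0.06 0.08] turn -0.02
[0.441 0.397 0.387] [[260. 179.]
 [367. 168.]]
```

View pics/w1.png

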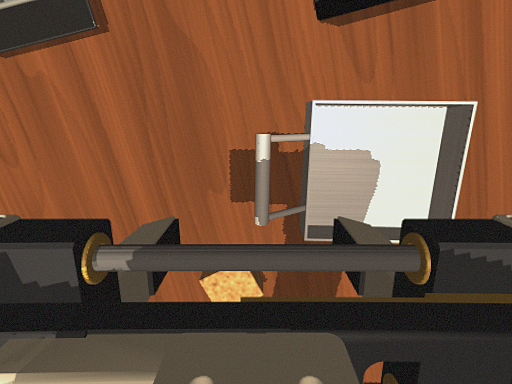

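The wrist view puts the handle centre at (263,179); I predicted (260,179), so the estimate holds to about 2 mm. Now I'll descend and grip.

```bash
python3 -m jog '[91,0.05,0.12,0.7,0, 91,0,0,0.7,0, 91,0,0,0.7,0, 91,0,0,0.7,0, 91,0,0,0.6,0, 91,0,0,0.3,0, 91,0,0,0.2,0, 91,0,0,0,0]'
python3 - <<'E'
from h import *
plan((.428,.334),.092,-13)
E
```

```text
clock: 3.82
position: [0.4358, 0.3315, 0.1002]
ee_rot: [-2.46, -1.925, -0.018]
force: [0.0, 0.1, 0.9]
width: 0.992
clk 3.8 pos [0.4358 0.3315 0.1002] stand [-0.2086  0.2646] jaw -13.9 w 91.2 F [0.  0.1 0.9] tilt [-0.002  0.021]
  need tool units [ 0.01 -0.2   0.21] turn -0.15
```

```bash
python3 -m jog '[91,0,-0.2,0.2,-0.15, 91,0,0,0,0, 40,0,0,0,0, 15,0,0,0,0, 10,0,0,0,0, 10,0,0,0,0, 10,0,0,0,0, 10,0,0,0,0]' 30
python3 - <<'E'
from h import *
q=S(-.19,0);print(q); plan(q,.092,-11)
E
```

```text
clock: 4.48
position: [0.4304, 0.3358, 0.0977]
ee_rot: [-2.446, -1.945, -0.032]
force: [0.7, -0.3, -0.3]
width: 0.606
[0.40349084 0.06825371]
clk 4.5 pos [0.4304 0.3358 0.0977] stand [-0.2146  0.2678] jaw -13.0 w 55.8 F [ 0.7 -0.3 -0.3] tilt [0.006 0.026]
  need tool units [-6.67  0.85 -0.03] turn -0.34
```

```bash
python3 -m jog '[10,0,0,0.1,0, 10,0,0,0,0, 10,0,0,0,0, 10,0,0,0,0, 10,0,0,0,0, 10,0,0,0,0, 10,0,0,0,0, 10,0,0,0,0]' 30
python3 - <<'E'
from h import *
q=S(-.19,0); plan(q,.094,-11)
E
```

```text
clock: 5.15
position: [0.4299, 0.3361, 0.0932]
ee_rot: [-2.445, -1.945, -0.031]
force: [-0.6, 0.1, -0.2]
width: 0.164
clk 5.2 pos [0.4299 0.3361 0.0932] stand [-0.2152  0.2679] jaw -13.0 w 15.1 F [-0.6  0.1 -0.2] tilt [0.005 0.026]
  need tool units [-6.67  0.86 -0.2 ] turn -0.34
```

```bash
python3 -m jog '[10,-0.2,0,0,0, 10,-0.35,0.04,-0.02,0, 10,-0.35,0.04,-0.01,-0.05, 10,-0.35,0.04,-0.01,-0.05, 10,-0.35,0.04,-0.01,-0.05, 10,-0.35,0.04,-0.01,-0.05, 10,-0.35,0.04,-0.01,-0.05, 10,-0.35,0.04,-0.01,-0.05, 10,-0.35,0.04,-0.01,0, 10,-0.35,0.04,-0.01,0, 10,-0.35,0.04,-0.01,0, 10,-0.35,0.04,-0.01,0]' 30
python3 - <<'E'
from h import *
q=S(-.19,0); plan(q,.094,-11)
E
```

```text
clock: 6.15
position: [0.4117, 0.1713, 0.0932]
ee_rot: [-2.391, -2.003, -0.048]
force: [0.5, 2.5, -1.7]
width: 0.164
clk 6.2 pos [0.4117 0.1713 0.0932] stand [-0.2017  0.1027] jaw -10.1 w 15.1 F [ 0.5  2.5 -1.7] tilt [0.009 0.037]
  need tool units [-2.57  0.25 -0.12] turn 0.15
```

```bash
python3 -m jog '[10,-0.35,0.03,-0.01,0.1, 10,-0.35,0.03,-0.01,0, 10,-0.35,0.03,-0.01,0, 10,-0.35,0.03,-0.01,0, 10,-0.35,0.03,-0.01,0, 10,-0.35,0.03,-0.01,0, 10,-0.2,0,0,0, 10,0,0,0,0]' 30
python3 - <<'E'
from h import *
q=S(-.19,0); plan(q,.094,-11)
im=get_image("top"); cv2.imwrite("pics/t2.png",cv2.resize(im[130:250,140:330,::-1],None,fx=4,fy=4,interpolation=cv2.INTER_CUBIC))
E
```

```text
clock: 6.82
position: [0.4012, 0.0744, 0.0932]
ee_rot: [-2.397, -1.998, -0.061]
force: [1.6, 1.1, -3.0]
width: 0.165
clk 6.8 pos [0.4012 0.0744 0.0932] stand [-0.1934  0.0056] jaw -10.4 w 15.1 F [ 1.6  1.1 -3. ] tilt [0.017 0.041]
  need tool units [-0.14  0.08 -0.03] turn 0.10
```

View pics/t2.png

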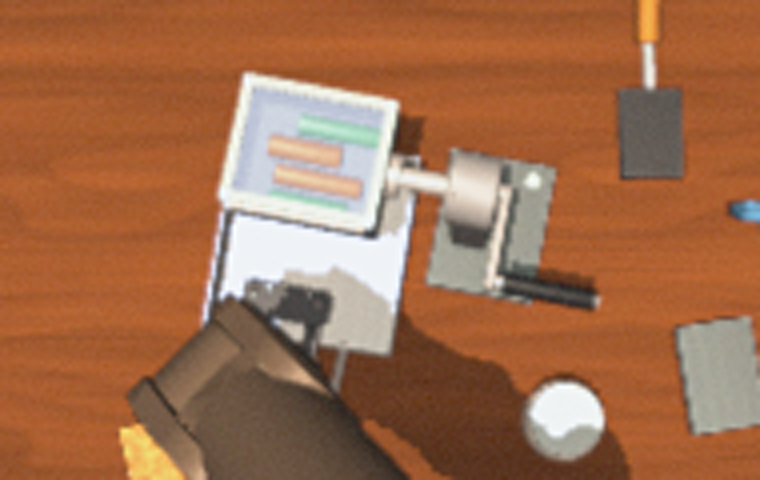

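The pan slid under the hopper's near part. Its right rim edge runs from (391,354) to (418,158) and its left edge from (204,325) to (224,212).

```bash
python3 - <<'E'
from h import *
f=lambda L,z:(M(-YAW)@(onplane("top",np.array(L)/4+[140,130]-0.375,z)[:,:2]-O).T).T.round(4)
print(f([(391,354),(418,158),(204,325),(224,212)],.05))
print("hop",f([(246,72),(400,99),(379,233),(219,198)],.238).mean(0))
q=S(-.193,0); plan(q,.094,-11)
E
```

```text
[[-0.1356 -0.0832]
 [ 0.0438 -0.0733]
 [-0.1414  0.0873]
 [-0.0376  0.0905]]
hop [ 0.002825 -0.0008  ]
clk 6.9 pos [0.4012 0.0748 0.0932] stand [-0.1935  0.006 ] jaw -10.4 w 14.9 F [ 0.6  0.3 -0.8] tilt [0.017 0.041]
  need tool units [-0.15  0.01 -0.03] turn 0.10
```

```bash
python3 -m jog '[10,0,0,0,0.2, 10,-0.02,0,0,0.15, 10,0,0.15,0,0, 10,0,0.15,0,0, 10,0,0.15,0,0, 10,0,0.1,0,0, 10,0,0,0,0]' 30
python3 - <<'E'
from h import *
plan(S(-.168,0),.094,-12)
im=get_image("top"); cv2.imwrite("pics/t3.png",cv2.resize(im[130:250,140:330,::-1],None,fx=4,fy=4,interpolation=cv2.INTER_CUBIC))
E
```

```text
clock: 7.45
position: [0.4163, 0.0729, 0.0931]
ee_rot: [-2.429, -1.949, -0.042]
force: [3.7, -2.3, 1.0]
width: 0.163
clk 7.5 pos [0.4163 0.0729 0.0931] stand [-0.1783  0.007 ] jaw -12.5 w 15.0 F [ 3.7 -2.3  1. ] tilt [0.005 0.038]
  need tool units [-0.17  0.26 -0.03] turn -0.08
```

View pics/t3.png

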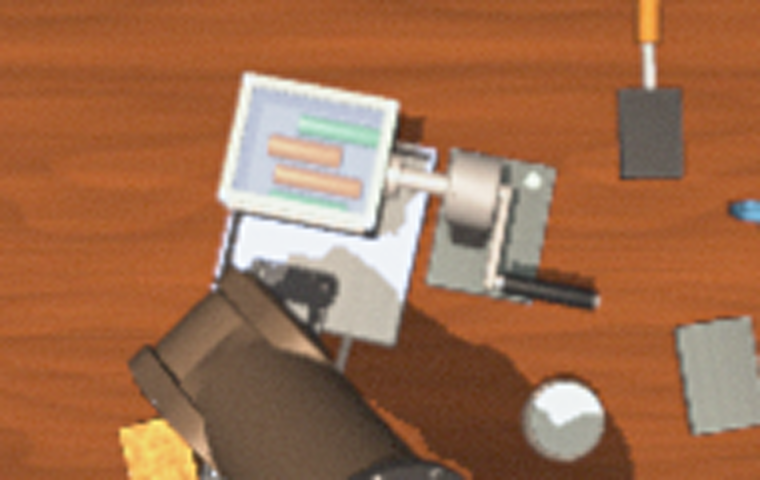

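The right rim edge now runs (397,344) to (437,147).

```bash
python3 - <<'E'
from h import *
f=lambda L,z:(M(-YAW)@(onplane("top",np.array(L)/4+[140,130]-0.375,z)[:,:2]-O).T).T.round(4)
print(f([(397,344),(437,147),(213,295),(232,210)],.05))
E
```

```text
[[-0.1258 -0.0867]
 [ 0.057  -0.0883]
 [-0.1134  0.0848]
 [-0.0344  0.0837]]
```

The pan is centred in y and aligned, with about 34 mm left along +x. I'll release, back off, turn the jaws 90° and push the bar.

```bash
python3 -m jog '[60,0,0,0,0, 60,0,0,0,0, 60,0,0,0,0, 60,0,0,0,0, 60,0,0,0,0, 60,0,0,0,0, 60,0,0,0,0, 60,0,0,-0.4,0, 60,0,0,-0.6,0, 60,0,-0.2,-0.6,0, 60,0,-0.6,-0.4,0, 60,0,-0.6,0,0]' 30
python3 - <<'E'
from h import *
plan(S(-.222,0),.17,79); print(np.round(observe()["joints"],2))
E
```

```text
clock: 8.5
position: [0.3625, 0.0831, 0.1751]
ee_rot: [-2.429, -1.942, -0.04]
force: [-0.8, 0.6, -0.4]
width: 0.651
clk 8.5 pos [0.3625 0.0831 0.1751] stand [-0.2331  0.0068] jaw -12.7 w 59.9 F [-0.8  0.6 -0.4] tilt [0.001 0.041]
  need tool units [-0.17  0.28  0.12] turn 14.71
[ 0.54  0.25 -0.99  2.19  0.24  0.81 -0.82]
```

```bash
python3 -m jog '[50,0,0,0,1,50,0,0,0,1,50,0,0,0,1,50,0,0,0,1,50,0,0,0,1,50,0,0,0,1,50,0,0,0,1,50,0,0,0,1,50,0,0,0,1,50,0,0,0,1,50,0,0,0,1,50,0,0,0,1,50,0,0,0,1,50,0,0,0,1,50,0,0,0,0.7,50,0,0,0,0]' 30
python3 - <<'E'
from h import *
plan(S(-.218,0),.085,79); print(np.round(observe()["joints"],2))
E
```

```text
clock: 9.83
position: [0.3567, 0.0827, 0.1766]
ee_rot: [-3.078, 0.412, 0.002]
force: [0.3, 0.5, -0.7]
width: 0.543
clk 9.8 pos [0.3567 0.0827 0.1766] stand [-0.2386  0.0052] jaw -105.3 w 50.0 F [ 0.3  0.5 -0.7] tilt [0.003 0.036]
  need tool units [0.54 0.17 2.28] turn -0.71
[ 0.27  0.17 -0.68  2.22  0.1   0.78 -2.3 ]
```

```bash
python3 -m jog '[50,0.1,0.06,0.6,-0.35,50,0.1,0.06,0.6,-0.35,50,0,0.05,0.6,0,50,0,0,0.4,0,50,0,0,0,0]' 30
python3 - <<'E'
from h import *
plan(S(-.163,0),.085,79)
E
```

```text
clock: 10.25
position: [0.3659, 0.0778, 0.0869]
ee_rot: [-3.092, 0.273, -0.011]
force: [0.1, 0.5, 0.0]
width: 0.549
clk 10.2 pos [0.3659 0.0778 0.0869] stand [-0.2287  0.0023] jaw -100.1 w 50.5 F [0.1 0.5 0. ] tilt [0.01  0.037]
  need tool units [1.64 0.08 0.05] turn 0.15
```

```bash
python3 -m jog '[50,0.2,0.02,0.01,0.15,50,0.2,0.02,0,0,50,0.2,0.02,0,0,50,0.2,0.02,0,0,50,0.2,0,0,0,50,0.2,0,0,0,50,0.15,0,0,0,50,0,0,0,0]' 30
python3 - <<'E'
from h import *
plan(S(-.163,0),.085,79)
im=get_image("top"); cv2.imwrite("pics/t4.png",cv2.resize(im[130:250,140:330,::-1],None,fx=4,fy=4,interpolation=cv2.INTER_CUBIC))
E
```

```text
clock: 10.92
position: [0.4246, 0.0624, 0.0897]
ee_rot: [-3.09, 0.295, -0.012]
force: [-0.4, 0.3, -1.3]
width: 0.542
clk 10.9 pos [0.4246 0.0624 0.0897] stand [-0.1681 -0.0017] jaw -100.9 w 49.9 F [-0.4  0.3 -1.3] tilt [0.011 0.036]
  need tool units [ 0.13 -0.04  0.12] turn 0.02
```

View pics/t4.png

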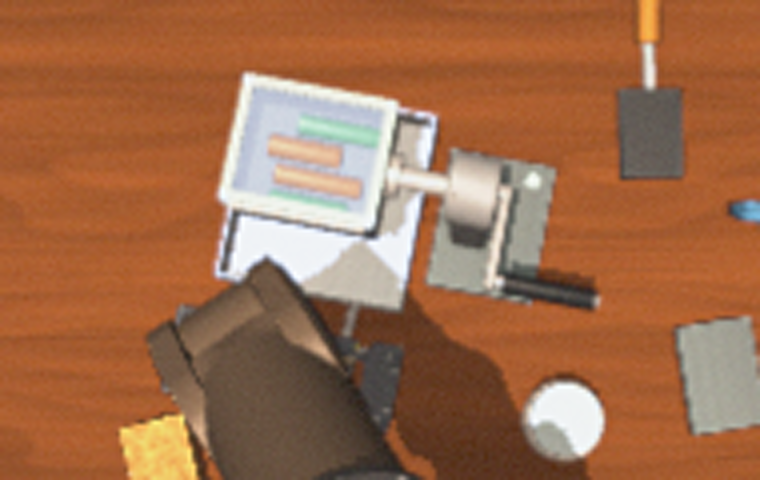

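The rim corners are now visible: BR (404,311), TR (438,113) and BL (215,275).

```bash
python3 - <<'E'
from h import *
f=lambda L,z:(M(-YAW)@(onplane("top",np.array(L)/4+[140,130]-0.375,z)[:,:2]-O).T).T.round(4)
a=f([(404,311),(438,113),(215,275),(231,208)],.05);print(a,"centre",(a[1]+a[2])/2)
E
```

```text
[[-0.0955 -0.0873]
 [ 0.0881 -0.0833]
 [-0.0953  0.0867]
 [-0.0328  0.085 ]] centre [-0.0036  0.0017]
```

```bash
python3 -m jog '[50,0.1,0,0,0,50,0.02,0,0,0,50,-0.6,0,0,0,50,-0.6,0,0,0,50,0,0,-0.8,0,50,0,0,-0.8,0,50,0,0,-0.8,0,50,0,0,-0.8,0,50,0,0,-0.8,0,50,0,0,-0.8,0,50,0,0,0,0]' 30
python3 - <<'E'
from h import *
plan(S(-.0697,-.212),.33,-11); print(np.round(observe()["joints"],2))
E
```

```text
clock: 11.88
position: [0.377, 0.0667, 0.2901]
ee_rot: [-3.09, 0.281, -0.014]
force: [1.9, -0.2, 0.2]
width: 0.544
clk 11.9 pos [0.377  0.0667 0.2901] stand [-0.2157 -0.0066] jaw -100.4 w 50.1 F [ 1.9 -0.2  0.2] tilt [0.012 0.038]
  need tool units [ 3.6   5.13 -1.18] turn -14.89
[ 0.43  0.04 -0.71  2.01 -0.01  1.08 -2.03]
```

```bash
python3 -m jog '[70,0,0,-0.15,-1,70,0,0,-0.15,-1,70,0,0,-0.15,-1,70,0,0,-0.15,-1,70,0,0,-0.15,-1,70,0,0,-0.15,-1,70,0,0,-0.15,-1,70,0,0,-0.1,-1,70,0,0,0,-1,70,0,0,0,-1,70,0,0,0,-1,70,0,0,0,-1,70,0,0,0,-0.9,70,0,0,0,0]' 30
python3 - <<'E'
from h import *
plan(S(-.0697,-.212),.33,-11); print(np.round(observe()["joints"],2))
E
```

```text
clock: 13.05
position: [0.3785, 0.0663, 0.3416]
ee_rot: [-2.549, -1.822, -0.068]
force: [0.2, 0.5, 0.3]
width: 0.762
clk 13.1 pos [0.3785 0.0663 0.3416] stand [-0.2141 -0.0067] jaw -18.9 w 70.1 F [0.2 0.5 0.3] tilt [0.031 0.032]
  need tool units [-4.6   4.28  0.19] turn -1.32
[ 0.44 -0.02 -0.69  1.93 -0.04  1.19 -0.57]
```

```bash
python3 -m jog '[70,0,0,0,-0.7,70,-0.2,0,0,-0.6,70,-0.8,0.3,0,0,70,-0.8,0.5,0,0,70,-0.8,0.7,0,0,70,-0.8,0.8,0,0,70,-0.8,0.8,0,0,70,-0.2,0.5,0,0,70,0,0,0,0]' 30
python3 - <<'E'
from h import *
plan(S(-.0697,-.212),.28,-11)
p=camera_params("wrist"); im=get_image("wrist"); cv2.imwrite("pics/w2.png",im[:,:,::-1])
g=[[*S(-.0697,y),.206] for y in(-.169,-.207,-.245)]; print(np.round(proj("wrist",g,p)))
E
```

```text
clock: 13.8
position: [0.4841, -0.134, 0.339]
ee_rot: [2.438, 1.974, 0.071]
force: [-0.1, 0.1, 0.4]
width: 0.767
clk 13.8 pos [ 0.4841 -0.134   0.339 ] stand [-0.0723 -0.1831] jaw -12.0 w 70.6 F [-0.1  0.1  0.4] tilt [0.037 0.026]
  need tool units [-0.77  0.03  1.45] turn -0.17
[[253. 177.]
 [254. 215.]
 [254. 251.]]
```

View pics/w2.png

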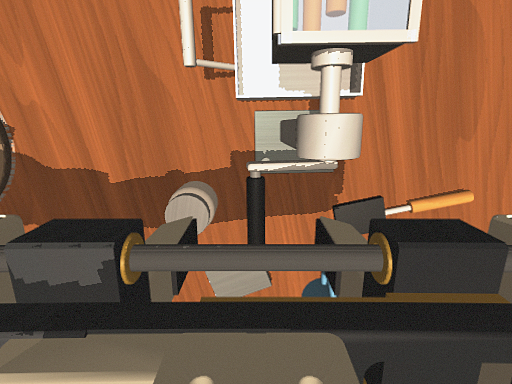

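The black grip is at x≈256 starting at y≈177, as predicted (254,177). I'll lower onto it and grip.

```bash
python3 -m jog '[70,-0.4,0.05,0.4,-0.15,70,-0.35,0,0.6,0,70,0,0,0.7,0,70,0,0,0.7,0,70,0,0,0.4,0,70,0,0,0,0]' 30
python3 - <<'E'
from h import *
plan(S(-.0690,-.212),.212,-11)
E
```

```text
clock: 14.35
position: [0.4815, -0.155, 0.224]
ee_rot: [2.427, 1.984, 0.075]
force: [0.3, 0.1, -0.1]
width: 0.764
clk 14.3 pos [ 0.4815 -0.155   0.224 ] stand [-0.0708 -0.2043] jaw -11.5 w 70.3 F [ 0.3  0.1 -0.1] tilt [0.041 0.026]
  need tool units [-0.2   0.04  0.29] turn -0.08
```

```bash
python3 -m jog '[70,-0.2,0.05,0.3,0,70,0,0,0,0,12,0,0,0,0,12,0,0,0,0,12,0,0,0,0,12,0,0,0,0,12,0,0,0,0,12,0,0,0,0,12,0,0,0,0,12,0,0,0,0,12,0,0,0,0,12,0,0,0,0]' 30
python3 - <<'E'
from h import *
plan(S(-.0690,-.212),.212,-11)
E
```

```text
clock: 15.35
position: [0.4826, -0.1576, 0.2189]
ee_rot: [2.424, 1.982, 0.08]
force: [0.1, -0.5, 1.0]
width: 0.188
clk 15.3 pos [ 0.4826 -0.1576  0.2189] stand [-0.0692 -0.2066] jaw -11.5 w 17.3 F [ 0.1 -0.5  1. ] tilt [0.046 0.025]
  need tool units [-0.14  0.    0.17] turn -0.08
```

```bash
python3 -m jog '[12,0,0.05,-0.3,0,12,0,0.1,-0.29,0,12,0,0.15,-0.26,0,12,0,0.2,-0.23,0,12,0,0,0,0]' 40
python3 - <<'E'
from h import *
plan(S(0,-.2066),.283,-11)
E
```

```text
clock: 15.77
position: [0.5033, -0.1617, 0.2632]
ee_rot: [2.422, 1.983, 0.088]
force: [-2.1, -1.0, 3.2]
width: 0.181
clk 15.8 pos [ 0.5033 -0.1617  0.2632] stand [-0.0481 -0.2067] jaw -11.4 w 16.6 F [-2.1 -1.   3.2] tilt [0.05  0.027]
  need tool units [ 0.03  1.22 -0.44] turn -0.07
```

```bash
python3 -m jog '[12,0,0.24,-0.18,0,12,0,0.27,-0.13,0,12,0,0.29,-0.08,0,12,0,0.3,-0.03,0,12,0,0,0,0]' 40
python3 - <<'E'
from h import *
plan(S(0.0007,-.2066),.283,-11)
E
```

```text
clock: 16.18
position: [0.5417, -0.1693, 0.2823]
ee_rot: [2.427, 1.988, 0.077]
force: [0.9, 0.2, -2.8]
width: 0.186
clk 16.2 pos [ 0.5417 -0.1693  0.2823] stand [-0.009  -0.2068] jaw -11.4 w 17.1 F [ 0.9  0.2 -2.8] tilt [0.04  0.029]
  need tool units [ 0.01  0.24 -0.01] turn -0.07
```

```bash
python3 -m jog '[12,0,0.17,-0.01,0,12,0,0.17,0.01,0,12,0,0.17,0.02,0,12,0,0.17,0.035,0,12,0,0.164,0.05,0,12,0,0.16,0.065,0,12,0,0.154,0.08,0,12,0,0.147,0.09,0,12,0,0.14,0.105,0,12,0,0,0,0]' 40
python3 - <<'E'
from h import *
plan(S(0.0007,-.2066),.213,-11)
E
```

```text
clock: 17.02
position: [0.6004, -0.181, 0.2617]
ee_rot: [-2.429, -1.988, -0.07]
force: [1.0, -0.1, 1.7]
width: 0.183
clk 17.0 pos [ 0.6004 -0.181   0.2617] stand [ 0.0508 -0.2071] jaw -11.4 w 16.8 F [ 1.  -0.1  1.7] tilt [0.033 0.029]
  need tool units [-0.04 -1.29  1.18] turn -0.07
```

```bash
python3 -m jog '[12,0,0.11,0.13,0,12,0,0.1,0.14,0,12,0,0.088,0.148,0,12,0,0.075,0.155,0,12,0,0.06,0.16,0,12,0,0.047,0.163,0,12,0,0.03,0.165,0,12,0,0.02,0.1,0,12,0,0,0,0]' 40
python3 - <<'E'
from h import *
plan(S(0.0007,-.2066),.213,-11)
E
```

```text
clock: 17.77
position: [0.6198, -0.1847, 0.215]
ee_rot: [-2.427, -1.984, -0.056]
force: [-1.0, 0.1, -2.9]
width: 0.185
clk 17.8 pos [ 0.6198 -0.1847  0.215 ] stand [ 0.0706 -0.2071] jaw -11.5 w 17.1 F [-1.   0.1 -2.9] tilt [0.024 0.027]
  need tool units [-0.   -1.75  0.02] turn -0.08
```

```bash
python3 -m jog '[12,0,0,0.08,0,12,0,0,0,0,12,0,0,0,0,12,0,0,0,0,12,0,0,0,0,12,0,0,0,0,12,0,0,0,0,12,0,0,0,0,12,0,0,0,0,12,0,0,0,0]' 40
python3 - <<'E'
from h import *
plan(S(0.0007,-.2066),.213,-11)
im=get_image("scene"); t=get_image("top")
a=cv2.resize(im[150:320,190:420,::-1],(400,296),interpolation=cv2.INTER_CUBIC); b=cv2.resize(t[130:250,140:300,::-1],(395,296),interpolation=cv2.INTER_CUBIC)
cv2.imwrite("pics/d1.png",np.hstack([a,b]))
E
```

```text
clock: 18.6
position: [0.6199, -0.1847, 0.2147]
ee_rot: [-2.43, -1.986, -0.057]
force: [-4.3, 0.1, 3.8]
width: 0.182
clk 18.6 pos [ 0.6199 -0.1847  0.2147] stand [ 0.0707 -0.207 ] jaw -11.5 w 16.8 F [-4.3  0.1  3.8] tilt [0.026 0.025]
  need tool units [-0.   -1.75  0.01] turn -0.08
```

View pics/d1.png

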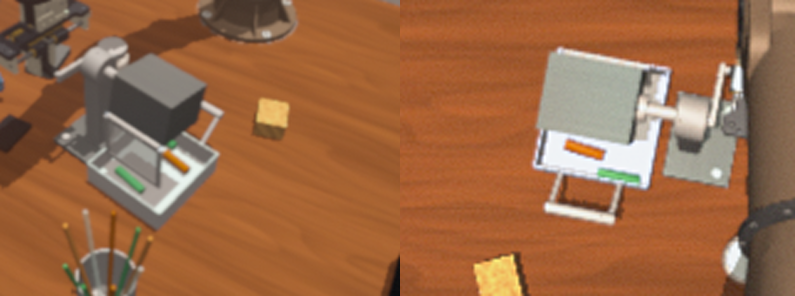

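The hopper is inverted with its lid hanging open. At least three offcuts are visible in the pan and none on the bench. Now I'll crank back.

```bash
python3 -m jog '[12,0,-0.03,-0.28,0,12,0,-0.09,-0.3,0,12,0,-0.145,-0.285,0,12,0,-0.19,-0.255,0,12,0,0,0,0]' 40
python3 - <<'E'
from h import *
plan(S(0.0007,-.2066),.213,-11)
E
```

```text
clock: 19.12
position: [0.598, -0.1804, 0.2604]
ee_rot: [-2.424, -1.984, -0.054]
force: [-4.3, 0.6, -2.6]
width: 0.184
clk 19.1 pos [ 0.598  -0.1804  0.2604] stand [ 0.0484 -0.207 ] jaw -11.4 w 16.9 F [-4.3  0.6 -2.6] tilt [0.021 0.029]
  need tool units [-0.04 -1.21  1.17] turn -0.07
```

```bash
python3 -m jog '[12,0,-0.235,-0.2,0,12,0,-0.265,-0.155,0,12,0,-0.29,-0.11,0,12,0,-0.3,-0.06,0,12,0,0,0,0]' 40
python3 - <<'E'
from h import *
plan(S(0.0007,-.2066),.213,-11)
E
```

```text
clock: 19.53
position: [0.5445, -0.1698, 0.2786]
ee_rot: [-2.415, -1.979, -0.043]
force: [-0.6, 0.9, -8.6]
width: 0.187
clk 19.5 pos [ 0.5445 -0.1698  0.2786] stand [-0.0061 -0.2068] jaw -11.3 w 17.2 F [-0.6  0.9 -8.6] tilt [0.009 0.032]
  need tool units [-0.05  0.17  1.64] turn -0.06
```

```bash
python3 -m jog '[12,0,-0.16,-0.03,0,12,0,-0.165,0.02,0,12,0,-0.16,0.045,0,12,0,-0.155,0.065,0,12,0,-0.15,0.08,0,12,0,-0.14,0.09,0,12,0,-0.13,0.1,0,12,0,-0.12,0.113,0,12,0,0,0,0]' 40
python3 - <<'E'
from h import *
plan(S(0.0007,-.2066),.213,-11)
E
```

```text
clock: 20.28
position: [0.5052, -0.162, 0.2611]
ee_rot: [2.425, 1.986, 0.076]
force: [7.1, -0.4, -12.7]
width: 0.185
clk 20.3 pos [ 0.5052 -0.162   0.2611] stand [-0.0462 -0.2066] jaw -11.4 w 17.0 F [  7.1  -0.4 -12.7] tilt [0.041 0.026]
  need tool units [-0.03  1.13  1.24] turn -0.07
```

```bash
python3 -m jog '[12,0,-0.14,0.1,0,12,0,-0.12,0.13,0,12,0,-0.1,0.14,0,12,0,-0.08,0.15,0,12,0,-0.06,0.155,0,12,0,-0.047,0.16,0,12,0,-0.03,0.163,0,12,0,0,0,0]' 40
python3 - <<'E'
from h import *
plan(S(-.0692,-.2066),.2180,-11)
E
```

```text
clock: 20.95
position: [0.4847, -0.1579, 0.2268]
ee_rot: [2.417, 1.976, 0.081]
force: [3.7, -1.1, -4.0]
width: 0.184
clk 20.9 pos [ 0.4847 -0.1579  0.2268] stand [-0.0671 -0.2065] jaw -11.5 w 16.9 F [ 3.7 -1.1 -4. ] tilt [0.052 0.018]
  need tool units [-0.01 -0.06  0.22] turn -0.08
```

```bash
python3 -m jog '[12,0,-0.03,0.15,0,12,0,-0.02,0.12,0,12,0,0,0.08,0,12,0,0,0.05,0,12,0,0,0.05,0,12,0,0,0,0]' 40
python3 - <<'E'
from h import *
plan(S(-.0692,-.2066),.2180,-11)
E
```

```text
clock: 21.45
position: [0.4828, -0.1575, 0.2149]
ee_rot: [2.414, 1.972, 0.077]
force: [-1.6, -0.0, -1.9]
width: 0.185
clk 21.4 pos [ 0.4828 -0.1575  0.2149] stand [-0.0691 -0.2065] jaw -11.5 w 17.0 F [-1.6 -0.  -1.9] tilt [0.053 0.013]
  need tool units [-0.    0.   -0.08] turn -0.09
```

```bash
python3 -m jog '[12,0,0,0.1,0,12,0,0,0.1,0,12,0,0,0,0,12,0,0,0,0]' 40
python3 - <<'E'
from h import *
plan(S(-.0692,-.2066),.2180,-11)
E
```

```text
clock: 21.78
position: [0.4829, -0.1575, 0.2133]
ee_rot: [2.411, 1.968, 0.075]
force: [0.5, -1.2, -2.7]
width: 0.182
clk 21.8 pos [ 0.4829 -0.1575  0.2133] stand [-0.069  -0.2064] jaw -11.6 w 16.7 F [ 0.5 -1.2 -2.7] tilt [0.055 0.009]
  need tool units [-0.    0.   -0.12] turn -0.10
```

```bash
python3 -m jog '[12,0,0,0.2,0,12,0,0,0.2,0,12,0,0,0.2,0]' 40
python3 - <<'E'
from h import *
plan(S(-.0692,-.2066),.2180,-11)
E
python3 -m jog '[12,0,0,0,0,40,0,0,0,0,40,0,0,0,0,40,0,0,0,0,40,0,0,0,0,40,0,0,0,0,40,0,0,0,0,40,0,0,0,0]' 40
python3 - <<'E'
from h import *
plan(S(-.0692,-.2066),.35,-11)
E
```

```text
clock: 22.03
position: [0.484, -0.1577, 0.1966]
ee_rot: [2.408, 1.964, 0.072]
force: [-21.3, 2.9, 45.0]
width: 0.182
clk 22.0 pos [ 0.484  -0.1577  0.1966] stand [-0.0679 -0.2065] jaw -11.6 w 16.7 F [-21.3   2.9  45. ] tilt [0.057 0.003]
  need tool units [ 0.   -0.   -0.54] turn -0.10
clock: 22.7
position: [0.486, -0.1571, 0.1962]
ee_rot: [2.406, 1.963, 0.076]
force: [0.0, -0.7, 0.4]
width: 0.434
clk 22.7 pos [ 0.486  -0.1571  0.1962] stand [-0.066  -0.2055] jaw -11.6 w 39.9 F [ 0.  -0.7  0.4] tilt [0.06  0.004]
  need tool units [ 0.03  0.14 -3.84] turn -0.10
```

```bash
python3 -m jog '[60,0,-0.1,-0.4,0,60,0,0,-0.7,0,60,0,0,-0.8,0,60,0,0,-0.8,0,60,0,0,-0.8,0,60,0,-0.6,-0.5,0,60,-0.7,-0.7,0,0,60,-0.8,-0.5,0,0,60,-0.8,-0.5,0,0,60,-0.8,-0.5,0,0,60,0,0,0,0]' 40
python3 - <<'E'
from h import *
plan(S(-.0692,-.2066),.35,-11)
im=get_image("scene"); t=get_image("top"); np.save("t9.npy",t)
a=cv2.resize(im[150:320,190:420,::-1],(400,296),interpolation=cv2.INTER_CUBIC); b=cv2.resize(t[130:250,140:300,::-1],(395,296),interpolation=cv2.INTER_CUBIC)
cv2.imwrite("pics/d2.png",np.hstack([a,b]))
cv2.imwrite("pics/d3.png",cv2.resize(t[130:250,140:330,::-1],None,fx=4,fy=4,interpolation=cv2.INTER_CUBIC))
E
```

```text
clock: 23.62
position: [0.3344, -0.257, 0.3546]
ee_rot: [2.397, 1.973, 0.08]
force: [-0.4, -1.0, 0.0]
width: 0.652
clk 23.6 pos [ 0.3344 -0.257   0.3546] stand [-0.1957 -0.3325] jaw -11.1 w 60.0 F [-0.4 -1.   0. ] tilt [0.062 0.005]
  need tool units [3.15 3.14 0.36] turn -0.02
```

View pics/d2.png

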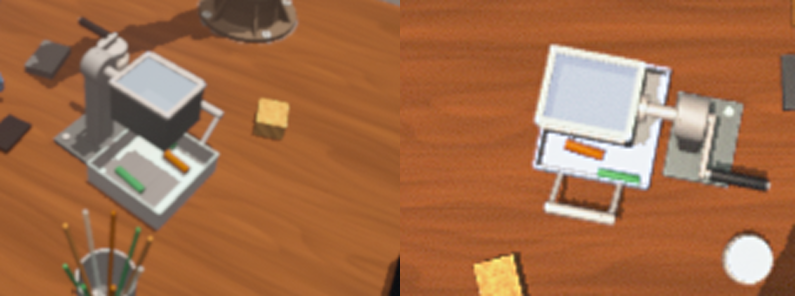

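View pics/d3.png

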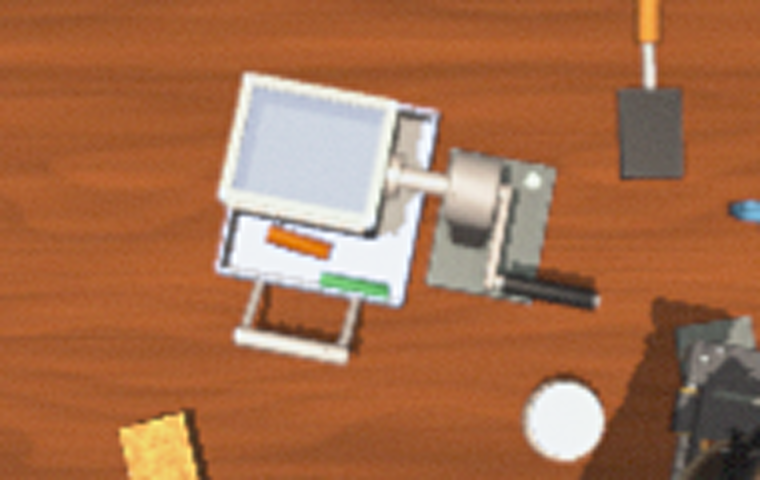

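The hopper is upright and empty with its lid shut, and the crank is where it started. The top view shows an orange offcut at (298,243) and a green one at (355,286). The scene view shows an orange and a green. I'll check whether these make four different offcuts, and check the pan's centring.

```bash
python3 - <<'E'
from h import *
st=lambda P:(M(-YAW)@(P[:,:2]-O).T).T.round(3)
f=lambda L,z:st(onplane("top",np.array(L)/4+[140,130]-0.375,z))
a=f([(438,110),(215,272),(404,306)],.05);print("pan",a,(a[0]+a[1])/2)
print("top orange,green",f([(298,243),(355,286)],.012).tolist())
k=230/400
print("scene green,orange",st(onplane("scene",np.array([(129,180),(176,161)])*k+[190,150],.012)).tolist())
E
```

```text
pan [[ 0.091 -0.083]
 [-0.093  0.087]
 [-0.091 -0.086]] [-0.001  0.002]
top orange,green [[-0.049, 0.024], [-0.079, -0.036]]
scene green,orange [[0.046, -0.014], [-0.049, 0.025]]
```

Three offcuts are confirmed. The fourth, an orange one, must be hidden under the hopper, so I'll look from the side with the wrist camera.

```bash
python3 -m jog '[60,0.8,0,0,0,60,0.8,0,0,0,60,0.8,0,0,0,60,0.8,0,0,0,60,0.8,0,0,0,60,0.8,0,0.2,0,60,0.8,0,0.4,0,60,0.8,0,0.6,0,60,0.8,0,0.6,0,60,0.2,0,0.6,0,60,0,0,0.6,0,60,0,0,0,0]' 40
python3 - <<'E'
from h import *
plan(S(-.21,-.03),.19,-11)
p=camera_params("wrist"); im=get_image("wrist"); cv2.imwrite("pics/w3.png",im[:,:,::-1])
print(np.round(p["intrinsics"][0],0),np.round(proj("wrist",[[*S(x,0),.01] for x in(-.05,0,.05)],p)))
E
```

```text
clock: 24.72
position: [0.409, 0.0685, 0.2414]
ee_rot: [2.371, 2.0, 0.109]
force: [-0.5, 0.5, -0.4]
width: 0.655
clk 24.7 pos [0.409  0.0685 0.2414] stand [-0.1847  0.0013] jaw -9.8 w 60.3 F [-0.5  0.5 -0.4] tilt [0.078 0.016]
  need tool units [-0.8  -0.74  1.21] turn 0.21
[286.   0. 256.] [[343. 176.]
 [379. 176.]
 [415. 176.]]
```

View pics/w3.png

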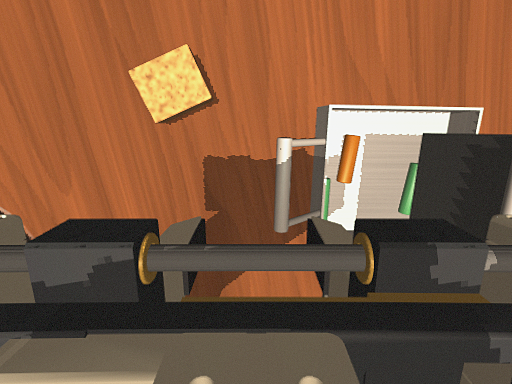

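The view shows an orange offcut at (348,158), a green at (327,198) and another green at (410,188). The fourth is still hidden, and I've used all 12 viewings. I'll move lower and toward -y, then count with a colour mask instead.

```bash
python3 -m jog '[60,-0.7,-0.3,0.3,0,60,-0.7,-0.3,0.4,0,60,-0.4,0,0.4,0,60,0,0,0,0]' 40
python3 - <<'E'
from h import *
def blobs(im,p,tag):
    hsv=cv2.cvtColor(im,cv2.COLOR_RGB2HSV)
    poly=proj("wrist",[[*S(x,y),.003] for x,y in((-.085,-.08),(-.085,.08),(.085,.08),(.085,-.08))],p)
    m=np.zeros(im.shape[:2],np.uint8);cv2.fillPoly(m,[poly.astype(int)],255)
    for n,lo,hi in(("orange",(5,150,60),(20,255,255)),("green",(50,80,40),(90,255,255))):
        k=cv2.inRange(hsv,lo,hi)&m; N,_,s,c=cv2.connectedComponentsWithStats(k)
        for i in range(1,N):
            if s[i,4]>12:
                w=onplane("wrist",[c[i]],.012,p)[0,:2]
                print(tag,n,s[i].tolist(),c[i].round(),"stand",(M(-YAW)@(w-O)).round(3),"rgb",im[int(c[i][1]),int(c[i][0])])
p=camera_params("wrist"); im=get_image("wrist"); plan(S(-.21,-.03),.19,-11); np.savez("w4.npz",im=im)
blobs(im,p,"w4")
o=cv2.imread("pics/w3.png")[:,:,::-1]; print("ref",o[158,348],o[188,410],"wood",o[50,300])
E
```

```text
clock: 25.1
position: [0.3803, 0.0046, 0.1994]
ee_rot: [2.361, 2.007, 0.122]
force: [0.3, -0.8, -0.4]
width: 0.653
clk 25.1 pos [0.3811 0.0061 0.2007] stand [-0.2002 -0.0653] jaw -9.3 w 60.2 F [ 0.5  0.2 -0.2] tilt [0.088 0.021]
  need tool units [ 0.88 -0.24  0.28] turn 0.28
w4 orange [367, 74, 30, 59, 973] [382. 101.] stand [-0.046  0.026] rgb [228 153  67]
w4 orange [469, 95, 19, 65, 455] [478. 127.] stand [0.073 0.001] rgb [116  66  32]
w4 green [436, 111, 34, 62, 1028] [452. 141.] stand [ 0.045 -0.017] rgb [121 186 116]
ref [237 161  69] [114 177 111] wood [181 104  59]
```

```bash
python3 - <<'E'
from h import *
im=np.load("w4.npz")["im"]
for r in(85,105,127,150,165): print(r,[tuple(int(v) for v in im[r,c]) for c in range(446,512,5)])
p=camera_params("wrist")
print(proj("wrist",[[*S(-.05,y),.155] for y in(-.06,.06)]+[[*S(.087,y),z] for y in(0,.05) for z in (0,.05)],p).round())
E
```

```text
85 [(198, 178, 156), (197, 176, 155), (196, 178, 156), (200, 180, 159), (199, 183, 160), (199, 181, 160), (198, 180, 157), (200, 180, 160), (199, 180, 160), (212, 190, 166), (84, 77, 69), (50, 48, 47), (49, 48, 45), (54, 51, 47)]
105 [(190, 175, 153), (189, 172, 153), (190, 175, 153), (190, 173, 153), (191, 176, 155), (190, 173, 154), (201, 183, 163), (97, 57, 17), (179, 97, 34), (249, 227, 129), (46, 43, 40), (53, 53, 48), (55, 50, 48), (54, 50, 47)]
127 [(190, 170, 151), (75, 117, 74), (108, 175, 105), (171, 234, 157), (167, 163, 137), (196, 177, 159), (99, 60, 28), (178, 92, 22), (243, 189, 96), (48, 49, 43), (44, 47, 37), (50, 46, 39), (53, 52, 47), (53, 49, 47)]
150 [(83, 138, 83), (138, 212, 130), (105, 184, 105), (195, 173, 154), (196, 177, 157), (104, 63, 27), (182, 96, 32), (239, 156, 69), (46, 41, 35), (56, 53, 47), (47, 46, 39), (49, 44, 37), (55, 54, 51), (47, 46, 41)]
165 [(117, 190, 112), (109, 188, 109), (202, 178, 162), (196, 177, 155), (196, 178, 158), (194, 174, 154), (84, 78, 68), (45, 47, 41), (53, 52, 48), (55, 49, 45), (50, 49, 46), (53, 55, 47), (46, 44, 34), (52, 49, 42)]
[[463. 216.]
 [502.  26.]
 [478. 129.]
 [519. 130.]
 [487.  86.]
 [532.  79.]]
```

The (478,127) blob is a rod: it has cylinder shading with a highlight and lies on the pan floor. All four offcuts are in the pan and the hopper is upright, so I'll back up a little and hand in.

```bash
python3 -m jog '[60,0,0,-0.7,0,60,0,0,-0.7,0,60,0,0,-0.5,0,60,0,0,0,0,60,0,0,0,0]' 40
python3 - <<'E'
from h import *
t=get_image("top"); a=np.load("t9.npy").astype(int)
for n,(r0,r1,c0,c1) in {"hopper/pan":(140,222,190,250),"crank":(160,210,245,295),"jar":(220,250,265,297),"mug/hammer":(130,210,290,385)}.items():
    print(n,np.abs(t[r0:r1,c0:c1]-a[r0:r1,c0:c1]).mean().round(1))
b=cv2.imread("pics/top0.png")[:,:,::-1].astype(int)
print("vs start",[np.abs(t[r0:r1,c0:c1]-b[r0:r1,c0:c1]).mean().round(1) for r0,r1,c0,c1 in((165,210,265,292),(110,210,290,385),(220,250,265,297),(230,258,168,192))])
print(observe()["clock"]); sign_off()
E
```

```text
clock: 25.57
position: [0.3778, 0.0098, 0.2879]
ee_rot: [2.353, 2.01, 0.138]
force: [-0.1, -0.1, 0.5]
width: 0.655
hopper/pan 9.5
crank 3.4
jar 7.3
mug/hammer 2.9
vs start [np.float64(2.7), np.float64(2.7), np.float64(2.2), np.float64(14.2)]
25.6167
the job is handed in; nothing more can be done
```

The hopper is emptied, and I handed the job in at 25.6 s of the 72 s allowed. I slid the pan in by its handle and pushed it the last ~35 mm with the fingers. Then I cranked the hopper over, waited about 1 s for the offcuts to drop, cranked it back to its upright stop and let go.

**Last checks:**
- **Pan:** its centre is about 2 mm from the point under the hopper.
- **Hopper:** it is upright and empty with its lid shut, and the crank is back where it started.
- **Offcuts:** all four are in the pan. I saw two green and one orange directly. The second orange showed only as a shaded blob, which I identified from its pixel colours because I had used all 12 picture viewings.
- **Bystanders:** the crank, jar, mug, paddle and hammer areas match the first picture.

**Disagreements:**
- **Cork block:** its area differed from the first picture (14 against 2–3 elsewhere). I think that was the arm or its shadow over it: the cork looked unmoved in earlier pictures, and the fingers passed at least 25 mm above it. I didn't check it again afterwards.
- **Upright stop:** when I pressed the crank against it, the wrist force briefly reached about 50 N. That is under the 120 N wrist limit. It was above 40 N, but it went through the finger pads on the grip, so I don't believe it counts against the limit on the arm and gripper body.

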